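Push a used heating insert through the gate and into the wash-up chute

ROBOT

A 7-joint arm with a two-finger parallel gripper is mounted at the origin on a cart in front of the work surface, level with it; the furniture and walls round the work are solid. World frame = base frame: x ahead of the robot, y to its left, z up, the work surface at z = 0. Lengths are in m, angles in rad, forces in N, time in s.
With the tool pointing down it reaches from about 0.425 to 0.825 m from the base axis. Payload 3.6 kg.
Tool frame: the origin (TCP) lies where the fingers leave the gripper's body, on its centre line; the fingertips stand 73 mm ahead of it and the grasp point (between the pads) lies 54 mm ahead of it; z points along the fingers, y is the line along which they close (so a half turn about z gives the same grasp; the last joint's range is limited). The gripper opens to 85 mm and grips with 20 to 120 N. Pads are 22 mm wide; open, the fingers measure 114 mm over their backs; the gripper's body (76 mm by 85 mm) begins 54 mm behind the grasp point. The pads swing forward as they close: fully open they stand 13 mm farther back than shut.
Start: joints at [1.228, 0.615, -0.013, 1.423, 0.008, 1.103, -0.04], TCP at [0.203, -0.618, 0.304] pointing down, gripper open.
Joint ranges: [-3.12, 3.12], [-0.3, 2.06], [-1.34, 1.32], [0.26, 2.42], [-1.36, 4.5], [0.01, 1.98], [-2.84, 2.84]. Speed limits (rad/s): [2.79, 2.79, 3.14, 3.14, 3.14, 3.14, 3.14].

INTERFACE

Orientations are given as a unit quaternion [x, y, z, w].
In Python, from station import arm, snapshot, camera_info, ticket gives the robot as it stands. Calls block until the motion is done:
- arm.movep(position, orientation): joint-space move of the TCP to a pose.
- arm.line_to(position, velocity=0.15, ori=None): straight line of the TCP; ori=None keeps the orientation; velocity is the mean speed in m/s.
- arm.move_j(angles): joint-space move.
- arm.move_gripper(opening, effort=None): opening from 0.0 (shut) to 1.0 (fully open); effort is the grip in N (None keeps the last); returns when the fingers have stopped.
- arm.pause(seconds).
- arm.ik(position, orientation): joint angles nearest the present ones, or None.
- snapshot(name): name is "scene" or "top" or "wrist"; returns the picture (400x640x3 uint8, blue, green, red); there is no depth.
- camera_info(name): a dict with "fx", "fy", "cx", "cy" (pixels), "dist_coeffs" ([k1, k2, p1, p2, k3] as OpenCV has them; the pictures are not rectified), "R" (3x3) and "t" (3): a world point X has camera coordinates R X + t; the wrist camera has in their place "T_tool_cam" (4x4, takes a point from camera to tool coordinates, whose origin is the TCP and whose axes are the flange's). Camera axes: x right, y down, z forward; pixel columns grow to the right and rows downward; lengths in m; the calibration is good to about 2 mm. A picture is of the moment at which its call begins: read the wrist's pose just before it. camera_info takes no time and is no camera call.
A pose or a line that the arm cannot do raises arm.MotionError and nothing moves.
- ticket.finish_job(): hands the job in; it is judged then, once.
Readings, each from a call of its own:
- arm.read_time(): time.
- arm.read_joint_positions(): joint angles.
- arm.read_dq(): joint speeds.
- arm.read_effort(): joint torques, N m.
- arm.read_tool_pos(): TCP position.
- arm.read_eef_rot(): TCP orientation.
- arm.read_ft_force(): force on the tool from outside, world axes, zero at the start.
- arm.read_wrist_torque(): the same for the moment, N m.
- arm.read_opening(): opening from 0.0 (shut) to 1.0 (fully open).
- arm.read_finger_force(): force on a finger pad.
Only numpy, scipy, OpenCV 4.12 (cv2) and the standard library are available. Lean on these libraries where they do the work, as an engineer would, in place of code of your own. Each camera call takes 0.05 s, during which the arm holds its last target. There are 200 camera calls.

TASK

Send the used aluminium heating insert to wash-up: without lifting it from the ledge, bring it square and in line with the gap in the blue fence, then push it through the gap under the clear shield so that it drops off the ledge into the catch tray of the chute below and lies still there. Do not bump the shield, and leave the timer, the tape roll and the specimen pot where they are.

Things in the scene. Friction and masses are not known exactly. Their poses are not given: they have to be found in the camera images.
- station: The drop station, fixed on the worktop. Origin at worktop height (z = 0) under the middle of the drop edge; +x is the push direction (away from the robot), y left, z up. All station coordinates here are in this frame, mm. Steel ledge: top at z = 140, x = -190 (front) to 0 (drop edge), 280 wide, 6 thick. Ledge and shield are open to the front and sides.
- gap (a point): Gap in the blue fence along the drop edge, seen on the ledge top (station x = 0, y = 0, z = 140). The fence is 40 high (to z = 180), 6 thick, closed but for this gap, 54 wide, centred on y = 0. Two blue cheeks 6 thick, 40 high line the gap from x = -36 to x = 0. Axes as station.
- tray (a point): Centre of the rubber floor (station x = 69, y = 0, z = 6) of the chute's catch tray beyond and below the edge: an open white box, inside x = 5 to 132, y = -65 to 65, walls to z = 125, with a steel deflector sloping down away from the edge, from about z = 75 by the edge to the floor.
- shield: Clear acrylic shield with an orange front bar, level over fence and chute, part of the station: 180 x 290 x 5 mm. Origin at station x = 0, y = 0, z = 307.5; spans x = -65 to 115; underside of the bar at z = 304, i.e. 164 above the ledge. Four 12 mm posts at x = 12 and 104, y = +-129. A hand fits below it only from the front, tilted some 25 to 45 degrees, fingertips leading.
- insert: Aluminium heating insert with six 12 mm wells, loose on the ledge before the fence: 60 mm long (x), 44 wide (y), 40 high, about 0.2 kg (varies). Origin at the centre of its underside. Starts up to 50 mm to either side of the gap's middle line, turned up to 0.45 rad; passes the gap only with its length about along the push direction; tips off when its centre is past the drop edge.
- insert_mid (a point): Centre of the insert, 20 mm above its underside.
- timer: White lab timer, 50 x 62 x 21 mm, loose on the worktop to the right of the station; leave alone. Origin under its centre.
- tape_roll: Roll of white tape lying flat, 72 mm across, 24 high, loose on the worktop to the right of the station; leave alone. Origin under its centre.
- pot: Specimen pot with orange lid, 63 mm across, 61 high, loose on the worktop to the right of the station; leave alone. Origin under its centre.

How it is judged:
By the outcome, as a careful person would: the job done as asked, in the order asked, and still so for the second after the job is handed in, with the robot touching nothing.
It also fails if it takes over 54 s, if anything falls off the work surface, if the arm or the gripper's body presses on something with over 40 N, if the wrist force passes 120 N, or if a joint passes its speed limit or range.

## Working session

There is one attempt and no reset: what is moved stays moved. The work goes in short steps, each a Python script; the robot and the scene stay as the last script left them, time stands still between calls to the robot, and variables do not carry over. Pictures are saved under pics/ and viewed, at most 10 in all, crops included, and the job is handed in when it is done.

```bash
ls; mkdir -p pics; python3 - <<'E'
from station import arm,snapshot,camera_info
import cv2,numpy as np
a=snapshot("scene");b=snapshot("top")
cv2.imwrite("pics/s1.png",a);cv2.imwrite("pics/t1.png",b)
for n in("scene","top","wrist"):print(n,camera_info(n))
print(arm.read_time(),arm.read_tool_pos(),arm.read_eef_rot())
E
```

```text
pics
scene {'fx': 442.65809177362667, 'fy': 442.65809177362667, 'cx': 326.73916917441346, 'cy': 202.39881210677643, 'dist_coeffs': array([0.02490579, 0.        , 0.        , 0.        , 0.        ]), 'R': array([[ 0.91921407,  0.39374432, -0.0033015 ],
       [ 0.30692476, -0.72173185, -0.62040336],
       [-0.2466631 ,  0.56927019, -0.78427595]]), 't': array([-0.53328169,  0.01435459,  1.5462545 ])}
top {'fx': 453.4677632786706, 'fy': 453.4677632786706, 'cx': 322.13459732249487, 'cy': 200.71808270038306, 'dist_coeffs': array([0.0233875, 0.       , 0.       , 0.       , 0.       ]), 'R': array([[ 0.2570473 , -0.96637414,  0.00690754],
       [-0.78894743, -0.21397051, -0.57600223],
       [ 0.55811167,  0.14261013, -0.81741893]]), 't': array([-0.07615751,  0.53816148,  0.88664708])}
wrist {'fx': 312.4654238189024, 'fy': 312.4654238189024, 'cx': 322.2840002971909, 'cy': 194.8517223414749, 'dist_coeffs': array([-0.03982721,  0.        ,  0.        ,  0.        ,  0.        ]), 'T_tool_cam': array([[ 5.14120345e-05, -9.47866200e-01, -3.18668580e-01,
         8.17026901e-02],
       [ 9.99999999e-01,  5.11931359e-05,  9.06205196e-06,
        -3.65486544e-04],
       [ 7.72403115e-06, -3.18668580e-01,  9.47866202e-01,
        -7.07159445e-02],
       [ 0.00000000e+00,  0.00000000e+00,  0.00000000e+00,
         1.00000000e+00]])}
0.1 [ 0.20232406 -0.61716282  0.30281794] [ 9.87480520e-01  1.57736527e-01 -1.90848430e-04 -1.17215927e-03]
```

View pics/s1.png

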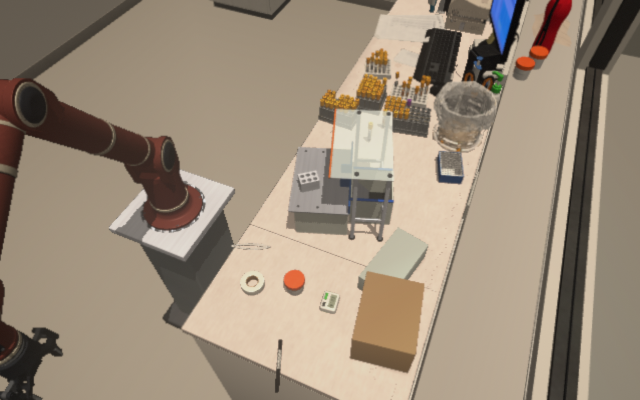

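View pics/t1.png

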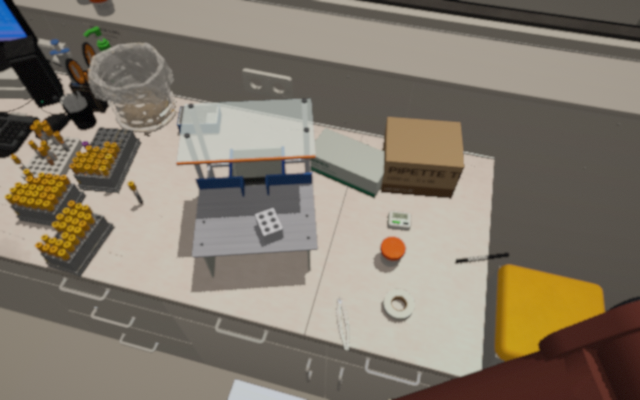

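The scene view shows the station at about (345,175) with the insert at (309,180). The top view shows the fence at (255,182), the gap at about (256,185) and the insert at (268,223). I'll enlarge the top view to measure.

```bash
python3 - <<'E'
import cv2
b=cv2.imread("pics/t1.png")[115:265,170:330]
cv2.imwrite("pics/t1c.png",cv2.resize(b,None,fx=4,fy=4,interpolation=cv2.INTER_CUBIC))
E
```

```text
(no output)
```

View pics/t1c.png

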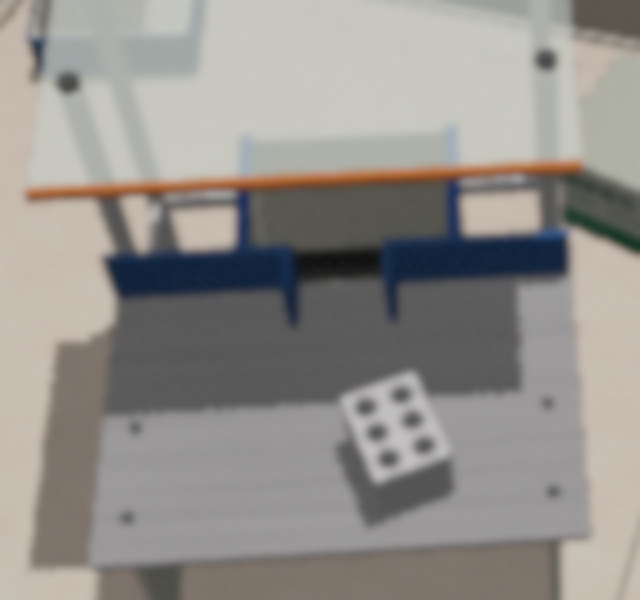

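The enlarged crop shows the ledge front corners at (90,565) and (588,538), and the cheek feet at (294,325) and (393,320). The bar ends are at (27,195) and (581,167). The insert's top corners are (340,400), (415,372), (452,453) and (380,485). I'll fit the poses from these.

```bash
cat > h.py <<'E'
import numpy as np,cv2
from scipy.optimize import least_squares
from station import arm,snapshot,camera_info
def proj(n,X):
    c=camera_info(n);K=np.array([[c['fx'],0,c['cx']],[0,c['fy'],c['cy']],[0,0,1]])
    return cv2.projectPoints(np.asarray(X,float).reshape(-1,3),cv2.Rodrigues(c['R'])[0],c['t'],K,c['dist_coeffs'])[0][:,0]
def place(p,L):
    L=np.asarray(L,float);c,s=np.cos(p[2]),np.sin(p[2])
    return np.c_[p[0]+c*L[:,0]-s*L[:,1],p[1]+s*L[:,0]+c*L[:,1],L[:,2]]
def fit(n,L,px,p0):
    r=least_squares(lambda p:(proj(n,place(p,L))-px).ravel(),p0,loss='soft_l1');return r.x,proj(n,place(r.x,L))-px
def rel(st,p):  # pose p in station frame, m
    c,s=np.cos(st[2]),np.sin(st[2]);d=p[:2]-st[:2]
    return np.array([c*d[0]+s*d[1],-s*d[0]+c*d[1],p[2]-st[2]])
E
python3 - <<'E'
from h import *
f=lambda a:(np.array(a)+.5)/4-.5+[170,115]
L=np.array([[-190,140,140],[-190,-140,140],[-36,30,140],[-36,-30,140],[-65,145,307],[-65,-145,307]])/1e3
px=f([[90,565],[588,538],[294,325],[393,320],[27,195],[581,167]])
st,e=fit("top",L,px,[.6,0,0]);print(st,e.round(2))
I=np.array([[30,22,180],[30,-22,180],[-30,-22,180],[-30,22,180]])/1e3
p,e=fit("top",I,f([[340,400],[415,372],[452,453],[380,485]]),[.55,0,0]);print(p,e.round(2),rel(st,p))
print(proj("scene",place(st,L)).round(1),proj("scene",place(p,I)).round(1))
np.save("st.npy",st);np.save("ins.npy",p)
E
```

```text
[0.56683482 0.24298273 0.33099533] [[-1.01 -0.64]
 [ 0.54 -1.42]
 [ 0.02  0.44]
 [ 0.09  0.37]
 [-0.46  0.2 ]
 [ 0.66  0.38]]
[0.44770889 0.16481966 0.70192912] [[ 0.17  0.02]
 [-0.4   0.18]
 [ 0.44  0.25]
 [-0.2  -0.47]] [-0.13806148 -0.03520625  0.37093379]
[[298.9 146.3]
 [288.6 210.6]
 [341.7 172.2]
 [340.7 186. ]
 [335.7 108.9]
 [329.3 177.8]] [[315.7 170.2]
 [319.6 180.2]
 [301.  184.5]
 [297.4 174.4]]
```

```bash
cat >> h.py <<'E'
from scipy.spatial.transform import Rotation as Ro
def pose(st,tip,t=0,yaw=0,d=.073):
    """tip: station point (m) of the point d ahead of TCP; t tilt (fingertips toward +x), yaw about station z; tool x to the front"""
    x=np.array([-np.cos(t),0,-np.sin(t)]);z=np.array([np.sin(t),0,-np.cos(t)]);y=np.cross(z,x)
    W=Ro.from_euler('z',st[2]);M=W*Ro.from_euler('z',yaw)*Ro.from_matrix(np.c_[x,y,z])
    P=W.apply(np.asarray(tip,float))+[st[0],st[1],0]
    return P-d*M.as_matrix()[:,2],M.as_quat()
E
python3 - <<'E'
from h import *
st=np.load("st.npy")
r=np.deg2rad
def ck(n,*a,**k):
    q=arm.ik(*pose(st,*a,**k));print(n,None if q is None else np.round(q,2))
ck("look",[-.19,-.02,.38],r(0),d=0)
ck("look2",[-.21,-.02,.36],r(10),d=0)
for t in(0,15,25):
  ck(("g",t),[-.138,-.035,.145],r(t),.37)
  ck(("gUp",t),[-.138,-.035,.24],r(t),.37)
  ck(("g0",t),[-.138,0,.145],r(t)); ck(("g1",t),[-.1,0,.145],r(t))
for t in(0,10,20,30,35,40,45):
  for x in(-.19,-.175,-.15,-.1,-.06,-.01): ck((t,x),[x,0,.158],r(t))
E
```

```text
look [ 0.41  0.35 -1.14  1.88  0.35  1.14  1.04]
look2 [ 0.49  0.23 -1.14  2.05  0.35  0.85  1.06]
('g', 0) [ 0.31  0.74 -1.15  1.99  0.83  0.98  1.01]
('gUp', 0) [ 0.35  0.56 -1.15  1.87  0.58  1.09  1.25]
('g0', 0) [ 0.15  0.65 -0.96  1.99  0.7   0.88  0.71]
('g1', 0) [ 0.13  0.7  -0.96  1.89  0.71  0.94  0.73]
('g', 15) [ 0.32  0.56 -0.96  2.19  0.93  0.51  0.96]
('gUp', 15) [ 0.49  0.43 -1.14  2.06  0.57  0.7   1.3 ]
('g0', 15) [ 0.17  0.56 -0.96  2.2   1.09  0.61  0.32]
('g1', 15) [ 0.16  0.61 -0.96  2.11  1.06  0.66  0.38]
('g', 25) [ 0.15  0.45 -0.6   2.33  1.4   0.1   0.54]
('gUp', 25) [ 0.58  0.37 -1.14  2.19  0.61  0.41  1.3 ]
('g0', 25) [ 0.25  0.63 -1.15  2.34  1.57  0.71 -0.18]
('g1', 25) [-0.22  0.45 -0.39  2.26  1.46  0.25 -0.04]
(0, -0.19) [ 0.17  0.55 -0.96  2.11  0.63  0.81  0.72]
(0, -0.175) [ 0.17  0.57 -0.96  2.07  0.64  0.83  0.73]
(0, -0.15) [ 0.16  0.61 -0.96  2.01  0.65  0.87  0.74]
(0, -0.1) [ 0.14  0.68 -0.96  1.88  0.68  0.95  0.76]
(0, -0.06) [ 0.12  0.73 -0.96  1.77  0.7   1.02  0.79]
(0, -0.01) [ 0.16  0.89 -1.15  1.62  0.86  1.21  0.72]
(10, -0.19) [ 0
[... 715 characters left out ...]
0.1) [ 0.25  0.64 -1.15  2.31  1.68  0.73 -0.23]
(30, -0.06) [ 0.25  0.7  -1.15  2.21  1.64  0.76 -0.12]
(30, -0.01) [-0.2   0.52 -0.39  2.09  1.46  0.28  0.02]
(35, -0.19) None
(35, -0.175) None
(35, -0.15) None
(35, -0.1) [ 0.23  0.66 -1.15  2.38  1.88  0.8  -0.43]
(35, -0.06) [ 0.24  0.71 -1.15  2.28  1.84  0.8  -0.31]
(35, -0.01) [ 0.23  0.77 -1.15  2.15  1.78  0.82 -0.17]
(40, -0.19) None
(40, -0.175) None
(40, -0.15) None
(40, -0.1) None
(40, -0.06) [ 0.22  0.73 -1.15  2.35  2.02  0.89 -0.49]
(40, -0.01) [ 0.23  0.79 -1.15  2.22  1.97  0.87 -0.34]
(45, -0.19) None
(45, -0.175) None
(45, -0.15) None
(45, -0.1) None
(45, -0.06) None
(45, -0.01) [ 0.22  0.82 -1.15  2.29  2.13  0.97 -0.49]
```

```bash
python3 - <<'E'
from h import *
st=np.load("st.npy");r=np.deg2rad
arm.move_j([1.228,.3,0,1.9,0,.94,1.0]);print(arm.read_tool_pos())
arm.move_j([-.3,.3,0,1.9,0,.94,1.5]);print(arm.read_tool_pos())
P=pose(st,[-.19,-.02,.38],0,d=0);q=arm.ik(*P);print(P,q)
arm.movep(*P)
p,o=arm.read_tool_pos(),arm.read_eef_rot()
im=snapshot("wrist");cv2.imwrite("pics/w1.png",im);np.savez("w1.npz",p=p,o=o)
print(p,o,arm.read_time())
E
```

```text
[ 0.13567005 -0.44498836  0.32898761]
[0.44997369 0.11502824 0.3288455 ]
(array([0.39364783, 0.16232129, 0.38      ]), array([-0.16474322,  0.98633649,  0.        ,  0.        ])) [-0.40086047  0.18571399 -0.05021136  1.89906154  0.01064131  1.05707008
  1.44635225]
[0.39354271 0.16211892 0.38077198] [-1.64797198e-01  9.86326968e-01 -6.94759628e-06  9.98130299e-04] 3.8667
```

View pics/w1.png

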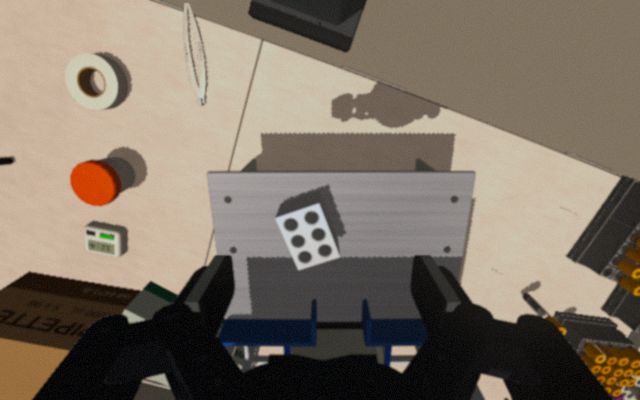

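The wrist view shows the ledge front corners at (208,172) and (475,171). The insert's top is between (276,218), (319,204), (340,259) and (298,271), and the cheeks are at x≈315 and 365, row 300 and below. I'll zoom in for accuracy.

```bash
python3 - <<'E'
import cv2
b=cv2.imread("pics/w1.png")[160:350,200:480]
cv2.imwrite("pics/w1c.png",cv2.resize(b,None,fx=2.8,fy=2.8,interpolation=cv2.INTER_CUBIC))
E
```

```text
(no output)
```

View pics/w1c.png

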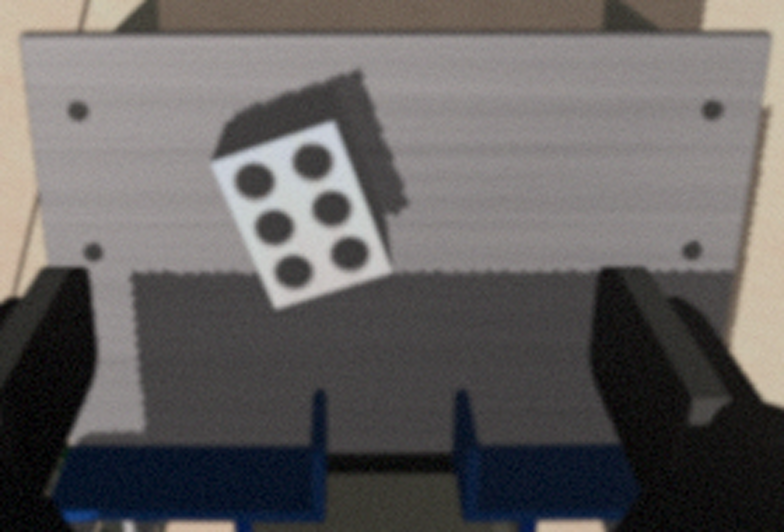

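```bash
cat >> h.py <<'E'
_ci=camera_info
def wristcam(p,o):
    global camera_info
    c=dict(_ci("wrist"));T=c["T_tool_cam"];R=Ro.from_quat(o).as_matrix()@T[:3,:3];t=Ro.from_quat(o).as_matrix()@T[:3,3]+p
    c["R"]=R.T;c["t"]=-R.T@t
    camera_info=lambda n:c if n=="wrist" else _ci(n)
E
python3 - <<'E'
import h
from h import *
w=np.load("w1.npz");h.wristcam(w['p'],w['o'])
f=lambda a:(np.array(a)+.5)/2.8-.5+[200,160]
st0=np.load("st.npy")
L=np.array([[-190,140,140],[-190,-140,140],[-36,30,140],[-36,-30,140]])/1e3
st,e=fit("wrist",L,f([[769,33],[22,34],[461,390],[320,390]]),st0);print(st,e.round(2))
I=np.array([[30,22,180],[30,-22,180],[-30,-22,180],[-30,22,180]])/1e3
p,e=fit("wrist",I,f([[391,272],[277,309],[212,159],[335,121]]),[.55,0,0.7]);print(p,e.round(2),rel(st,p))
np.save("st.npy",st);np.save("ins.npy",rel(st,p))
E
```

```text
[0.56519772 0.24271946 0.33294318] [[ 2.05  0.88]
 [-1.6   0.87]
 [-0.01 -1.1 ]
 [-0.04 -0.96]]
[0.44765355 0.1668047  0.66720197] [[ 0.43 -0.05]
 [-0.66 -0.51]
 [-0.02  0.76]
 [ 0.16 -0.13]] [-0.13590009 -0.03332938  0.33425879]
```

```bash
python3 - <<'E'
from h import *
st=np.load("st.npy");i=np.load("ins.npy");t=np.deg2rad(12);yaw=.345
arm.movep(*pose(st,[i[0],i[1],.26],t,yaw,.054))
P=pose(st,[i[0],i[1],.164],t,yaw,.054);arm.line_to(P[0],.1,P[1])
print(arm.read_ft_force().round(1))
arm.move_gripper(0,25);print(arm.read_opening(),arm.read_finger_force(),arm.read_ft_force().round(1),arm.read_time())
P=pose(st,[-.12,0,.164],t,0,.054);arm.line_to(P[0],.05,P[1])
print(arm.read_opening(),arm.read_ft_force().round(1),arm.read_tool_pos()-P[0],arm.read_time())
arm.move_gripper(1);print(arm.read_opening())
P=pose(st,[-.13,0,.26],t,0,.054);arm.line_to(P[0],.12,P[1])
arm.movep(*pose(st,[-.19,-.0,.38],0,d=0))
p,o=arm.read_tool_pos(),arm.read_eef_rot()
im=snapshot("wrist");np.savez("w2.npz",p=p,o=o)
cv2.imwrite("pics/w2c.png",cv2.resize(im[160:350,200:480],None,fx=2.8,fy=2.8,interpolation=cv2.INTER_CUBIC))
print(arm.read_joint_positions().round(2),arm.read_time())
E
```

```text
[-0.3  0.8 -0.5]
0.5104261165971988 26.78203346738883 [-0.6  0.4  3.3] 5.95
0.5114382308708634 [-1.2 -1.5  4.9] [ 0.00032679 -0.00011805  0.00040536] 6.9
1.0003486019747212
[-0.64  0.19  0.18  1.91 -0.04  1.05  1.46] 8.875
```

View pics/w2c.png

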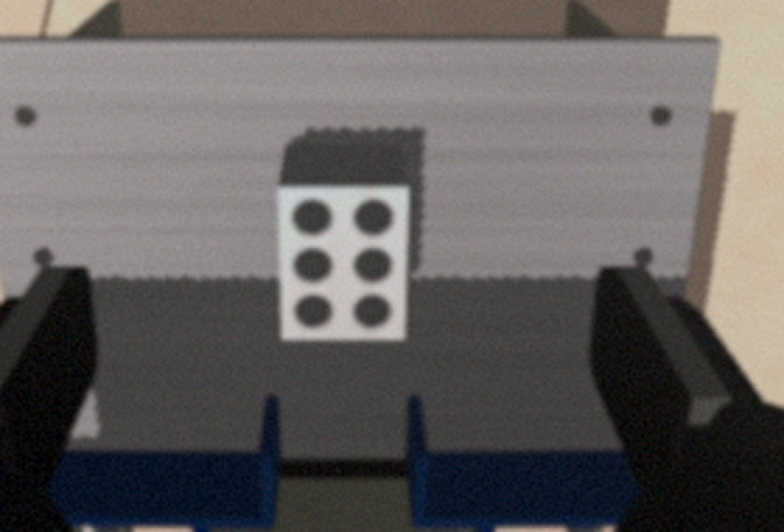

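The insert is square: its edges are vertical, its middle column is 343.5, and the cheek middle is 343. Next I push it, increasing the tilt on the way in.

```bash
cat > push.py <<'E'
import h
from h import *
st=np.load("st.npy");r=np.deg2rad
w=np.load("w2.npz");h.wristcam(w['p'],w['o'])
f=lambda a:(np.array(a)+.5)/2.8-.5+[200,160]
I=np.array([[30,22,180],[30,-22,180],[-30,-22,180],[-30,22,180]])/1e3
p,e=fit("wrist",I,f([[406,340],[281,340],[278,186],[409,186]]),[.5,.2,.33]);print(rel(st,p),e.round(1))
arm.move_gripper(0)
arm.movep(*pose(st,[-.185,0,.26],r(18)))
P=pose(st,[-.18,0,.152],r(20));arm.line_to(P[0],.15,P[1])
print(arm.read_joint_positions().round(2),arm.read_ft_force().round(1))
for x,t,v in((-.12,28,.05),(-.09,34,.05),(-.055,38,.04)):
    P=pose(st,[x,0,.152],r(t))
    try: arm.line_to(P[0],v,P[1])
    except arm.MotionError as ex: print(x,ex);break
    print(x,arm.read_joint_positions().round(2),arm.read_ft_force().round(1),(arm.read_tool_pos()-P[0]).round(4),arm.read_time())
E
python3 push.py
```

```text
[-0.11990114  0.00044425  0.00014154] [[-0.5 -0.4]
 [ 0.5 -0.4]
 [ 0.1  0.3]
 [-0.1  0.3]]
[-0.67  0.33  0.17  2.39  0.07  0.09  1.33] [ 0.  -0.3  0.1]
-0.12 the arm cannot follow that straight line within its joint ranges
```

```bash
python3 - <<'E'
from h import *
st=np.load("st.npy");r=np.deg2rad
P=pose(st,[-.085,0,.152],r(20));arm.line_to(P[0],.05,P[1])
print(arm.read_joint_positions().round(2),arm.read_ft_force().round(1),(arm.read_tool_pos()-P[0]).round(4))
P=pose(st,[-.12,0,.16],r(20));arm.line_to(P[0],.1,P[1])
P=pose(st,[-.16,0,.27],r(15));arm.line_to(P[0],.15,P[1])
print(arm.read_joint_positions().round(2),arm.read_time())
for x,z,t in((-.13,.2,32),(-.11,.2,32),(-.11,.16,32),(-.1,.152,33),(-.09,.152,34),(-.05,.152,38),(-.015,.152,40),(-.16,.27,25),(-.16,.3,30),(-.16,.33,30)):
    q=arm.ik(*pose(st,[x,0,z],r(t)));print(x,z,t,None if q is None else q.round(2))
E
```

```text
[-0.56  0.43  0.09  2.16  0.06  0.21  1.37] [-0.7 -0.2 -0.2] [-0.0001  0.      0.0001]
[-0.59  0.16  0.1   2.09  0.05  0.63  1.37] 14.5833
-0.13 0.2 32 [ 0.29  0.47 -1.15  2.35  1.61  0.61 -0.22]
-0.11 0.2 32 [ 0.29  0.5  -1.15  2.31  1.59  0.63 -0.16]
-0.11 0.16 32 [ 0.24  0.62 -1.15  2.36  1.77  0.74 -0.34]
-0.1 0.152 33 [ 0.23  0.67 -1.15  2.36  1.83  0.78 -0.38]
-0.09 0.152 34 [ 0.23  0.68 -1.15  2.35  1.86  0.8  -0.39]
-0.05 0.152 38 [ 0.22  0.75 -1.15  2.3   1.96  0.86 -0.41]
-0.015 0.152 40 [ 0.22  0.8  -1.15  2.24  1.99  0.89 -0.37]
-0.16 0.27 25 [-0.65  0.1   0.13  2.23  0.18  0.39  1.22]
-0.16 0.3 30 [-0.67  0.03  0.12  2.24  0.29  0.37  1.11]
-0.16 0.33 30 [-0.66 -0.01  0.11  2.18  0.25  0.47  1.16]
```

```bash
cat > fk.py <<'E'
from h import *
import itertools
st=np.load("st.npy");r=np.deg2rad
D=[]
for x in(-.2,-.13,-.06,-.02):
  for z in(.152,.2,.3):
    for t in(0,20,32,38):
      for yw in (0,.3):
        P=pose(st,[x,.02,z],r(t),yw);q=arm.ik(*P)
        if q is not None:D.append((q,*P))
Q=np.array([d[0] for d in D]);PP=np.array([d[1] for d in D]);RR=Ro.from_quat([d[2] for d in D])
def fk(p,Q,s):
    Q=np.atleast_2d(Q);R=Ro.from_euler('z',s[0]*Q[:,0]);X=np.tile([0,0,p[0]],(len(Q),1))+R.apply([p[1],p[2],0])
    k=3
    for j,ax in((1,'y'),(2,'z'),(3,'y'),(4,'z'),(5,'y'),(6,'z')):
        R=R*Ro.from_euler(ax,s[j]*Q[:,j])
        if j in(1,3,5): X=X+R.apply(p[k:k+3]);k+=3
    return X,R*Ro.from_euler('z',p[-1])
def best():
    b=None
    for s in itertools.product([-1],[1],[1,-1],[1],[1,-1],[1],[1,-1]):
        def res(p):
            X,R=fk(p,Q,s);return np.r_[(X-PP).ravel(),.3*(R.inv()*RR).as_rotvec().ravel()]
        for y in(0,1.57,-1.57,3.1):
            g=least_squares(res,[.3,0,0,0,0,.35,0,0,.35,0,0,.25,y])
            if b is None or g.cost<b[0]:b=(g.cost,g.x,s)
    return b
E
python3 - <<'E'
from fk import *
c,p,s=best();print(len(Q),c,p.round(4),s)
import pickle;pickle.dump((p,s),open("fk.pkl","wb"))
q0=arm.read_joint_positions();q1=arm.ik(*pose(st,[-.13,0,.2],r(32)))
for x,z,t in((-.16,.27,15),(-.2,.34,15)):
    a=arm.ik(*pose(st,[x,0,z],r(t)))
    for u in np.linspace(0,1,9):
        q=a+u*(q1-a);X,R=fk(p,q,s)
        Wi=Ro.from_euler('z',-st[2]);o=np.array([st[0],st[1],0])
        pts=[X[0]+R[0].apply(v) for v in([0,0,0],[0,0,.073],[-.045,0,0],[-.05,0,-.1])]
        print(round(u,2),*[(Wi.apply(v-o)*1000).round() for v in pts],Ro.as_euler(Wi*R[0],'zyx').round(2))
E
```

```text
82 5.203425644796094e-21 [ 2.5560e-01 -0.0000e+00 -9.5000e-03  0.0000e+00 -2.7000e-03  5.5020e-01
 -0.0000e+00 -9.3000e-03  3.7220e-01  0.0000e+00 -4.0000e-04  2.3330e-01
  1.5708e+00] (-1, 1, -1, 1, -1, 1, -1)
0.0 [-179.   -0.  341.] [-160.   -0.  270.] [-135.   -0.  352.] [-156.   -0.  450.] [ 3.14  0.26 -3.14]
0.12 [-186.  -12.  315.] [-170.  -18.  244.] [-142.  -12.  325.] [-160.   -3.  423.] [-3.12  0.22  3.05]
0.25 [-190.  -22.  294.] [-175.  -34.  224.] [-146.  -22.  304.] [-162.   -7.  402.] [-3.11  0.21  2.98]
0.38 [-191.  -30.  278.] [-174.  -44.  208.] [-147.  -29.  288.] [-164.   -9.  384.] [-3.11  0.23  2.94]
0.5 [-188.  -33.  265.] [-169.  -49.  196.] [-145.  -32.  276.] [-166.  -10.  372.] [-3.11  0.26  2.91]
0.62 [-184.  -32.  256.] [-161.  -47.  188.] [-141.  -30.  270.] [-167.  -10.  364.] [-3.11  0.32  2.92]
0.75 [-178.  -26.  252.] [-151.  -38.  185.] [-137.  -24.  268.] [-170.   -7.  362.] [-3.11  0.39  2.96]
0.88 [-173.  -15.  253.] [-140.  -22.  188.] [-133.  -13.  274.] [-174.   -4.  364.] [-3.12  0.47  3.04]
1.0 [-169.    0.  262.] [-130.    0.  200.] [-131. 
[... 294 characters left out ...]
 -46.  283.] [-164.  -30.  363.] [-183.   -7.  458.] [-3.07  0.24  2.9 ]
0.38 [-199.  -39.  327.] [-180.  -60.  260.] [-156.  -39.  339.] [-177.  -10.  433.] [-3.06  0.26  2.84]
0.5 [-190.  -43.  305.] [-168.  -65.  239.] [-147.  -42.  319.] [-172.  -11.  411.] [-3.06  0.3   2.82]
0.62 [-181.  -40.  287.] [-155.  -61.  221.] [-139.  -39.  303.] [-170.  -10.  394.] [-3.06  0.36  2.83]
0.75 [-174.  -32.  272.] [-144.  -48.  207.] [-133.  -30.  290.] [-170.   -8.  381.] [-3.08  0.43  2.9 ]
0.88 [-169.  -18.  263.] [-135.  -27.  199.] [-130.  -17.  284.] [-173.   -4.  374.] [-3.1   0.49  3.  ]
1.0 [-169.    0.  262.] [-130.    0.  200.] [-131.    0.  286.] [-179.    0.  373.] [ 3.14  0.56 -3.14]
```

The fitted kinematics show the change of configuration stays clear of everything: the tip stays at z ≥ 185 and x ≤ -130. Now the final push.

```bash
python3 - <<'E'
from h import *
st=np.load("st.npy");r=np.deg2rad
arm.movep(*pose(st,[-.13,0,.2],r(32)))
for x,z,t,v in((-.105,.155,32,.08),(-.09,.152,34,.05),(-.055,.152,37,.05),(-.03,.152,39,.04),(-.014,.152,40,.04)):
    P=pose(st,[x,0,z],r(t))
    try: arm.line_to(P[0],v,P[1])
    except arm.MotionError as ex: print(x,ex);break
    print(x,arm.read_joint_positions().round(2),arm.read_ft_force().round(1),arm.read_time())
arm.pause(.5);a=snapshot("top")[100:240,180:330];b=snapshot("scene")[90:230,280:430]
cv2.imwrite("pics/p3.png",np.vstack([cv2.resize(i,None,fx=2.1,fy=2.1,interpolation=cv2.INTER_CUBIC) for i in(a,b)]))
E
```

```text
-0.105 [ 0.21  0.62 -1.09  2.35  1.8   0.71 -0.36] [-0.   0.3 -0.3] 16.7917
-0.09 [ 0.2   0.65 -1.09  2.35  1.87  0.75 -0.41] [-1.3 -0.8 -0.3] 17.2167
-0.055 [ 0.19  0.7  -1.07  2.3   1.95  0.79 -0.43] [0.3 0.5 0.2] 18.0083
-0.03 [ 0.19  0.73 -1.06  2.27  2.    0.8  -0.43] [ 0.5  1.  -0.3] 18.7333
-0.014 [ 0.18  0.75 -1.05  2.24  2.02  0.81 -0.42] [-0.6  0.3 -0.3] 19.2583
```

View pics/p3.png

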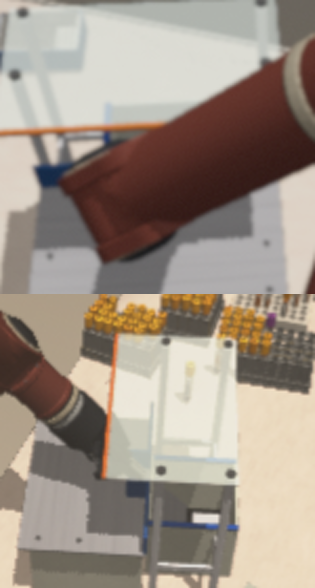

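The hand now reaches under the bar without touching it, and something bright is visible in the tray at (205,515). I'll retreat the way I came and check.

```bash
python3 - <<'E'
from h import *
st=np.load("st.npy");r=np.deg2rad
for x,z,t in((-.06,.154,37),(-.105,.157,32),(-.13,.2,32)):
    P=pose(st,[x,0,z],r(t));arm.line_to(P[0],.1,P[1])
arm.move_j(np.array([-0.59,0.16,0.1,2.09,0.05,0.63,1.37]))
P=pose(st,[-.22,0,.36],0);arm.movep(*P)
a=snapshot("top");b=snapshot("scene");print(arm.read_time(),arm.read_ft_force().round(1))
cv2.imwrite("pics/p4a.png",a);cv2.imwrite("pics/p4b.png",b)
R=lambda i:cv2.resize(i,(395,400),interpolation=cv2.INTER_CUBIC)
cv2.imwrite("pics/p4.png",np.hstack([R(a[100:240,190:328]),R(b[90:250,280:438])]))
E
```

```text
23.7583 [ 0.6  0.9 -0.8]
```

View pics/p4.png

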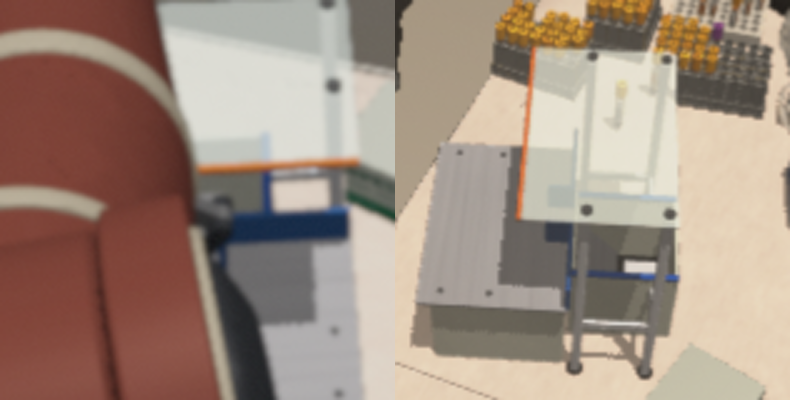

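```bash
python3 - <<'E'
from h import *
st=np.load("st.npy")
a=cv2.imread("pics/s1.png");b=cv2.imread("pics/p4b.png")
L=np.array([[5,65,125],[5,-65,125],[132,-65,125],[132,65,125],[69,0,6],[132,-65,6],[132,0,6],[132,0,46],[100,0,46],[100,-30,46]])/1e3
print(proj("scene",place(st,L)).round(0))
d=cv2.absdiff(a,b).max(2)>45
n,_,s,c=cv2.connectedComponentsWithStats(d.astype(np.uint8));print([(x.tolist(),y.round().tolist()) for x,y in zip(s,c) if 15<x[4]<5000 and x[0]>240])
R=lambda i:cv2.resize(i[160:225,340:405],(395,395),interpolation=cv2.INTER_CUBIC)
cv2.imwrite("pics/p5.png",np.hstack([R(a),R(b)]))
E
```

```text
[[354. 168.]
 [352. 198.]
 [393. 200.]
 [392. 170.]
 [370. 206.]
 [389. 222.]
 [388. 207.]
 [390. 200.]
 [380. 199.]
 [380. 206.]]
[([244, 0, 34, 9, 90], [261.0, 3.0]), ([297, 179, 22, 13, 130], [308.0, 186.0]), ([271, 183, 7, 10, 17], [274.0, 188.0]), ([371, 194, 14, 6, 78], [378.0, 196.0])]
```

View pics/p5.png

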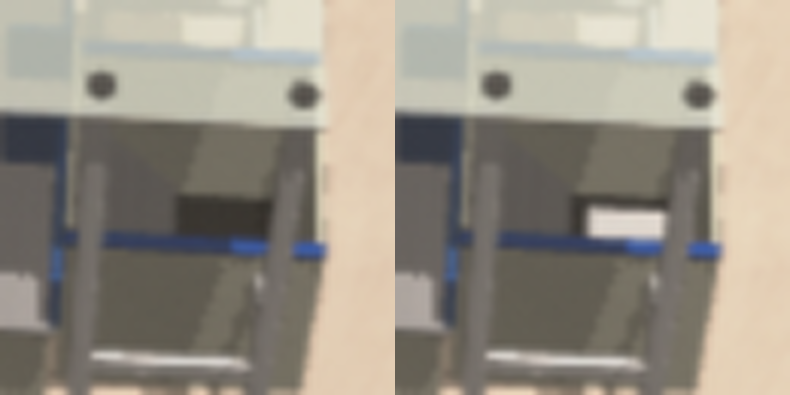

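The insert is gone from the ledge and now shows on the tray floor at scene (378,196). The timer, tape roll and pot pixels are unchanged. I'm handing in.

```bash
python3 - <<'E'
from station import arm,ticket
print(arm.read_time());print(ticket.finish_job())
E
```

```text
23.7583
the job is handed in; nothing more can be done
None
```

The job is handed in after 23.8 s: the insert was squared on the ledge without lifting, pushed through the gap and is on the tray floor, with no sign of a shield bump and the timer, tape roll and pot unmoved in the camera images.

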